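# Tip the standing wax blank into its lay-down area and slide it against the stop

## Task

With the fingertips alone, push high on the green wax block that stands on end on the grey layout board and tip it over, so that it falls flat into the yellow-outlined area beside it; then push it along the board until its leading end sits square against the steel stop bar, ready for marking out. Tip it where it stands: do not shift it about while it is upright, and never grasp or lift it. Leave the blue block, the tin and the bronze casting where they are.

Things in the scene. Friction and masses are not known exactly. Their poses are not given: they have to be found in the camera images.
- layout_board: fixed grey layout board, 250 (x) x 160 (y) x 8 mm thick, with a steel stop bar across it. Origin at the centre of its underside, z up. Its +x axis runs from the standing block through the yellow-outlined area to the stop bar. It may lie at any yaw.
- area (a point): middle of the yellow-outlined lay-down area, on the board's top face (8 mm above the bench); axes as the board's. The area is 125 mm along board x (from 62 mm behind this point to 62 mm ahead, where the stop bar closes it) and 70 mm along board y. Painted thin lines, nothing raised.
- stop (a point): middle of the stop bar's face that looks into the area, at its foot on the board's top face; axes as the board's, so the face looks along board -x. The bar is 110 mm long along board y, 16 mm wide, stands 14 mm above the board and is fixed.
- green_block: loose green carving-wax block, 34 x 70 x 22 mm (own x, y, z), about 60 g, standing 70 mm tall on the board at the open end of the outlined area. Origin at the centre of the broad face that looks towards the area (roughly along board +x, within 0.1 rad) and on which it will lie. Own y points up while standing, towards the stop once tipped; own z points away from the area, up once tipped.
- block_center (a point): centre of the green block (11 mm inside the face that holds its origin); axes as the block's. A push in the block's upper third tips it with little sliding; leaned about 0.31 rad it goes over by itself.
- block_head (a point): centre of the green block's 34 x 22 mm end that is on top at the start and leads towards the stop once tipped; its face is 78 mm above the bench while standing
- block_foot (a point): centre of the green block's other 34 x 22 mm end, on which it stands at the start and which faces away from the stop once tipped
- blue_block: loose blue wax block, 30 x 45 x 30 mm high, on the bench beside the board; origin at the centre of its underside. To be left alone.
- flux_tin: loose ochre round tin, 46 mm across, 33 mm high, on the bench beside the board; origin at the centre of its underside. To be left alone.
- cast_button: loose dark bronze round casting, 27 mm across, 23 mm high, on the bench beside the board; origin at the centre of its underside. To be left alone.
Things that resemble listed ones, but are neither listed nor needed, are in the scene too. What is shaped like the green_block but red is not meant.

How it is judged (in metres and radians):
On the way, in this order (a step that is already met when the one before it is completed fails the run):
1. the green block has been tipped and lies flat in the outlined area, short of the stop (angle between green_block's own z axis and vertical below 0.1 rad and height (world z) of block_center below 0.024 m and x of block_center in the frame of area above -0.062 m and y of block_center in the frame of area between -0.03 and 0.03 m and x of block_head in the frame of stop below -0.01 m), for 0.1 s.
2. the green block's end has been pushed up to the stop bar (angle between green_block's own z axis and vertical below 0.1 rad and x of block_head in the frame of stop above -0.004 m), for 0.1 s.
At the end, for the whole second after the job is handed in: The green block lies flat on the board (within 0.1 rad) and at rest, its leading end within 4 mm of the stop bar's face and square to it within 0.1 rad, its middle within 20 mm of the middle line of the outlined area (all of step 2 and height (world z) of block_center below 0.024 m and x of block_head in the frame of stop below 0.004 m and angle between the y axis of green_block and the x axis of layout_board, either way round below 0.1 rad and y of block_center in the frame of area between -0.02 and 0.02 m and linear speed of green_block below 0.01 m/s); the robot touches nothing.
It fails at once if the green block is lifted or carried (height (world z) of block_center above 0.05 m or (angle between block_center's own y axis and vertical between 1.3 and 1.84 rad and height (world z) of block_center above 0.032 m)).
It fails at once if the green block is squeezed between the fingers before it lies flat (angle between green_block's own y axis and vertical below 1.3 rad and contact force between the fingers and green_block above 20 N).
It fails at once if the green block is shifted by more than 25 mm while it stands upright (angle between green_block's own y axis and vertical below 0.2 rad and distance of block_foot from where it was at the start of the episode above 0.025 m).
It fails at once if the green block comes to lie outside the outlined area (angle between green_block's own y axis and vertical above 1.45 rad and linear speed of green_block below 0.01 m/s and (x of block_center in the frame of area below -0.063 m or x of block_center in the frame of area above 0.063 m or y of block_center in the frame of area below -0.036 m or y of block_center in the frame of area above 0.036 m)).
It fails at once if the blue block, the tin or the casting is moved by more than 15 mm (distance of any of blue_block, flux_tin, cast_button from where it was at the start of the episode above 0.015 m).
It also fails if it takes over 40 s, if anything falls off the work surface, if the arm or the gripper's body presses on something with over 40 N, if the wrist force passes 120 N, or if a joint passes its speed limit or range.

## Robot

A 6-joint arm with a two-finger parallel gripper is mounted at the origin on a cart in front of the work surface, level with it; the furniture and walls round the work are solid. World frame = base frame: x ahead of the robot, y to its left, z up, the work surface at z = 0. Lengths are in m, angles in degrees, forces in N, time in s.
With the tool pointing down it reaches from about 0.4 to 0.825 m from the base axis. Payload 7 kg.
Tool frame: the origin (TCP) lies midway between the tips of the shut fingers; the grasp point (between the pads) lies 19 mm behind it (r.grip_point_offset is the z of the grasp point in the tool frame, in m); z points along the fingers, y is the line along which they close (so a half turn about z gives the same grasp; the last joint's range is limited). The gripper opens to 88 mm and grips with 3 to 60 N. Pads are 19 mm wide; open, the fingers measure 130 mm over their backs; the gripper's body (78 mm by 193 mm) begins 47 mm behind the grasp point.
Start: joints at [-55.285, 20.546, 0.682, 0, -70.136, -16.507], TCP at [0.211, -0.641, 0.227] pointing down, gripper open.
Joint ranges: [-176.03, 176.03], [-82.01, 121.73], [-58.28, 71.71], [-173.87, 95.51], [-174.79, -0.11], [-173.66, 173.66]. Speed limits (degrees/s): [136.94, 136.94, 172.46, 180, 180, 180].

## Interface

Orientations are given as [roll, pitch, yaw] about the fixed x, y, z axes, in that order (R = Rz(yaw) Ry(pitch) Rx(roll)).
In Python, from plant import r, viewer, recognise, outline_of, pinpoint gives the robot as it stands.
- The arm moves only by the tool move_arm, never from a script. Its argument "targets" is a list of rows, each a list of 2 entries, a list of its own where there are three numbers: the shift along the tool's x, y, z in cm, then the turn, a rotation vector about the tool's x, y, z in rad. A call has 1 to 5 rows; each row is the pose to reach, as a shift and turn from the pose commanded when the call began, along the tool's axes at that moment; what a row does not reach only later rows make up. A row lasts 1/8 s, in which the tool goes at most 62.5 mm and 10.7 degrees, less where a joint would pass 70% of its speed; a pose out of reach is approached as far as the arm can. A call with a gripper value outside its range is refused whole. "jaw" is the finger opening in cm, from 0 to 8.76, set as the call begins (left out, the last holds). The fingers move at their own pace and stop on an object; "squeeze" is the grip in N (left out, the last holds). Time passes only in rows, so rows that repeat a pose let the fingers close. It gives the time, the measured TCP pose, the force, the opening and the grip force at its end, in the units of the state.
- r.get_state(): the state, without advancing time (a new reading comes with each control period).
- viewer.capture(name): name is "scene" or "top" or "wrist"; returns a dict with "image" (400x640x3 uint8, blue, green, red), "intrinsics" (3x3 intrinsics, pixels), "D" ([k1, k2, p1, p2, k3] as OpenCV has them; the pictures are not rectified), "camera_from_world" (4x4, takes a point from world to camera coordinates). Camera axes: x right, y up, looking along -z (the intrinsics and any distortion apply to the point x, -y, -z); pixel columns grow to the right and rows downward; lengths in m; the calibration is good to about 2 mm. A picture is of the moment at which its call begins. There is no depth.
- r.close_job(): hands the job in; it is judged then, once.
Trained networks look in the newest picture that a camera, given by its name, has taken for a name from the list of things; names that differ only in an ending like _2 or _b are one class to them, and where a whole thing is asked for, a point or a joint stands for the part that bears it (a point fixed in the world has none). Each returns a list of dicts, best first, with "score" (0 to 1); they miss things now and then, are a little off and sometimes report something else, mostly with a low value. They report only what shows in the picture. A call takes as long as a camera call. They do not tell look-alikes from the thing itself.
- recognise(label, camera): "box" ([left, top, right, bottom] in pixels, round what is visible of it).
- outline_of(label, camera): "mask" (400x640 bool, what is visible of it) and "box" ([left, top, right, bottom] in pixels, round what is visible of it).
- pinpoint(label, camera): "location" ([row, column] in pixels: a listed point, or the origin of a listed thing).
The state is a dict: "time_s": time; "joints": joint angles; "qd": joint speeds; "joint_torque": joint torques, N m; "tcp_pos": TCP position; "eef_rot": TCP orientation; "contact_force": force on the tool from outside, world axes, zero at the start; "moment": the same for the moment, N m; "gripper_width": finger opening in m; "gripper_force": force on a finger pad.
Only numpy, scipy, OpenCV 4.12 (cv2) and the standard library are available. Lean on these libraries where they do the work, as an engineer would, in place of code of your own. Each camera call takes 0.05 s, during which the arm holds its last target. There are 200 camera calls.

## Working session

There is one attempt and no reset: what is moved stays moved. The work goes in short steps, Python scripts to look and compute and a tool call to move; the robot and the scene stay as the last step left them, time stands still between calls to the robot, and variables do not carry over. Pictures are saved under pics/ and viewed, at most 10 in all, crops included, and the job is handed in when it is done.

Besides the shell and the picture viewer there is one more tool, called after "Call:" as name([rows], argument=value, ...), one row to a line, values as JSON. move_arm: Moves the arm, as the interface text tells. Its arguments: {"type":"object","properties":{"targets":{"type":"array","items":{"type":"array"}},"jaw":{"type":"number"},"squeeze":{"type":"number"}},"required":["targets"]}

```bash
ls; mkdir -p pics; cat > h.py <<'E'
import numpy as np, cv2
from plant import r, viewer, recognise, outline_of, pinpoint
from scipy.spatial.transform import Rotation as Ro
def ray(c,row,col):
    K=np.array(c["intrinsics"],float);D=np.array(c["D"],float)
    p=cv2.undistortPoints(np.array([[[col,row]]],float),K,D)[0,0]
    T=np.array(c["camera_from_world"]);R=T[:3,:3];o=-R.T@T[:3,3]
    d=R.T@np.array([p[0],-p[1],-1.0]);return o,d/np.linalg.norm(d)
def atz(c,row,col,z):
    o,d=ray(c,row,col);return o+d*(z-o[2])/d[2]
def tri(rays):
    A=sum(np.eye(3)-np.outer(d,d) for o,d in rays);b=sum((np.eye(3)-np.outer(d,d))@o for o,d in rays)
    return np.linalg.solve(A,b)
def proj(c,P):
    T=np.array(c["camera_from_world"]);q=(T[:3,:3]@np.atleast_2d(P).T+T[:3,3:]).T*[1,-1,-1]
    return cv2.projectPoints(q,np.zeros(3),np.zeros(3),np.array(c["intrinsics"],float),np.array(c["D"],float))[0][:,0]
E
cat > a.py <<'E'
from h import *
np.set_printoptions(precision=4,suppress=True)
ims=[];C={}
L={}
for n in ["scene","top"]:
    c=viewer.capture(n);C[n]=c;ims.append(c["image"])
    for l in ["layout_board","area","stop","green_block","block_center","block_head","block_foot","blue_block","flux_tin","cast_button"]:
        for q in pinpoint(l,n)[:3]:
            print(n,l,np.round(q["location"]),round(q["score"],2)); L.setdefault((l,n),[]).append(ray(c,*q["location"]))
for l in ["layout_board","area","stop","green_block","block_center","block_head","block_foot","blue_block","flux_tin","cast_button"]:
    for i,a in enumerate(L.get((l,"scene"),[])):
        for j,b in enumerate(L.get((l,"top"),[])):
            p=tri([a,b]); res=max(np.linalg.norm(np.cross(p-o,d)) for o,d in (a,b))
            if res<.01: print(l,i,j,p,round(res,4))
for n,im in zip("st",ims): cv2.imwrite(f"pics/{n}0.png",im)
s=r.get_state();print(s["tcp_pos"],s["eef_rot"],s["time_s"])
E
python3 a.py
```

```text
pics
scene layout_board [257. 308.] 0.9
scene area [250. 308.] 0.65
scene stop [268. 325.] 0.81
scene green_block [184. 342.] 0.82
scene green_block [219. 290.] 0.65
scene block_center [220. 289.] 0.95
scene block_center [187. 346.] 0.8
scene block_head [170. 346.] 0.82
scene block_head [203. 284.] 0.71
scene block_foot [232. 286.] 0.83
scene block_foot [198. 349.] 0.74
scene blue_block [238. 362.] 0.95
scene flux_tin [262. 240.] 0.64
scene cast_button [287. 265.] 0.75
top layout_board [191. 285.] 0.65
top layout_board [195. 288.] 0.38
top area [195. 289.] 0.58
top stop [218. 276.] 0.8
top green_block [174. 377.] 0.69
top green_block [163. 302.] 0.68
top green_block [186. 236.] 0.22
top block_center [180. 383.] 0.79
top block_center [158. 305.] 0.67
top block_head [176. 388.] 0.62
top block_head [156. 306.] 0.53
top block_foot [161. 302.] 0.73
top block_foot [179. 381.] 0.72
top blue_block [225. 330.] 0.64
top flux_tin [148. 249.] 0.64
top cast_button [183. 235.] 0.44
layout_board 0 0 [ 0.5736  0.035  -0.0029] 0.0028
layout_board 0 1 [ 0.5688  0.0328 -0.0035] 0.0026
area 0 0 [0.5691 0.0299 0.0106] 0.0036
stop 0 0 [0.5179 0.057  0.012 ] 0.0012
green_block 0 0 [ 0.6042 -0.1595  0.0421] 0.0015
green_block 1 1 [ 0.6299 -0.0001  0.0417] 0.0015
block_center 0 1 [ 0.6404 -0.0071  0.0319] 0.0015
block_center 1 0 [ 0.5959 -0.1712  0.0283] 0.0022
block_head 0 0 [ 0.5989 -0.1764  0.0678] 0.002
block_head 1 1 [ 0.6426 -0.0064  0.0718] 0.0045
block_foot 0 0 [0.6421 0.0001 0.0037] 0.0012
block_foot 1 1 [ 0.5963 -0.1746 -0.0023] 0.0037
blue_block 0 0 [ 0.5016 -0.0593  0.0022] 0.0014
flux_tin 0 0 [0.67   0.1148 0.0038] 0.0002
cast_button 0 0 [0.5918 0.1434 0.0029] 0.0018
[ 0.2109 -0.6412  0.2266] [ 179.9985   -0.0005 -161.7894] 1.1
```

```bash
python3 - <<'E'
import cv2,numpy as np
a=cv2.imread('pics/s0.png')[130:330,190:430];b=cv2.imread('pics/t0.png')[100:270,190:430]
cv2.imwrite('pics/v1.png',cv2.resize(a,None,fx=3,fy=3,interpolation=2)[:600]);cv2.imwrite('pics/v2.png',cv2.resize(b,None,fx=3,fy=3,interpolation=2))
E
```

```text
(no output)
```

View pics/v1.png

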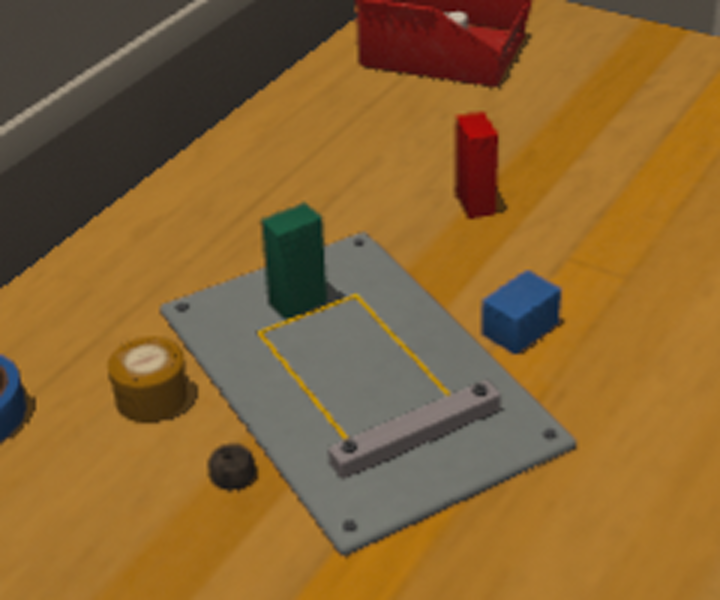

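View pics/v2.png

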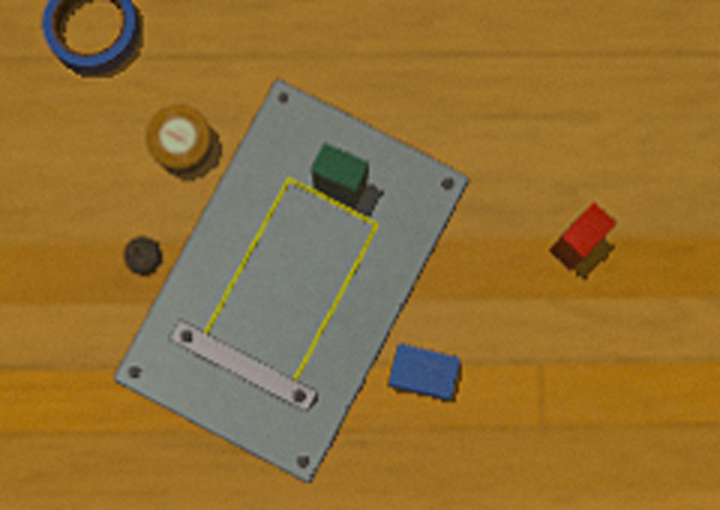

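The scene view shows the green block upright at the far end of the board, around pixel (288,220), with the stop bar nearest the robot. The red decoy is at (348,185), the tin and casting are on the left, and the blue block is on the right. The top view agrees: board corners in the crop are at (278,80), (468,180), (311,482) and (116,380). Next I'll fit the board and block poses.

```bash
cat > b.py <<'E'
from h import *
np.set_printoptions(precision=4,suppress=True)
c=viewer.capture("top")
f=lambda x,y,z: atz(c,100+y/3-.33,190+x/3-.33,z)
k=[f(278,80,.008),f(468,180,.008),f(311,482,.008),f(116,380,.008)]
ctr=np.mean(k,0);ux=(k[3]+k[2]-k[0]-k[1]);yaw=np.degrees(np.arctan2(ux[1],ux[0]))
print("board",ctr,yaw,[np.linalg.norm(k[i]-k[i-1]) for i in range(4)])
print("area corners",f(288,179,.008),f(377,225,.008),"stop face ends",f(186,323,.022),f(316,391,.022))
# block silhouette fit: foot xy, yaw from masks in both views
from scipy.optimize import minimize
ms=[]
for n in ["top","scene"]:
    cc=viewer.capture(n)
    hsv=cv2.cvtColor(cc["image"],cv2.COLOR_BGR2HSV)
    m=cv2.inRange(hsv,(65,90,15),(95,255,255));
    nn,l,st,_=cv2.connectedComponentsWithStats(m);i=1+np.argmax(st[1:,4]);print(n,st[i]);ms.append((cc,l==i))
def cost(p):
    t=0;cs,sn=np.cos(p[2]),np.sin(p[2])
    P=np.array([[p[0]+a*cs-b*sn,p[1]+a*sn+b*cs,z] for a in(-.011,.011) for b in(-.017,.017) for z in(.008,.078)])
    for cc,m in ms:
        h=cv2.convexHull(proj(cc,P).astype(np.float32));S=8
        y0,x0=[v.min()-12 for v in np.nonzero(m)];y1,x1=[v.max()+12 for v in np.nonzero(m)]
        im=np.zeros(((y1-y0)*S,(x1-x0)*S),np.uint8)
        cv2.fillConvexPoly(im,np.round((h[:,0]-[x0,y0]+.5)*S).astype(int),255)
        a=cv2.resize(im,(x1-x0,y1-y0),interpolation=cv2.INTER_AREA)/255.
        t+=((a-m[y0:y1,x0:x1])**2).sum()
    return t
best=min((minimize(cost,[.638,-.003,np.radians(yaw+d)],method="Nelder-Mead",options=dict(initial_simplex=[[.638+i,-.003+j,np.radians(yaw+d)+k] for i,j,k in((0,0,0),(.006,0,0),(0,.006,0),(0,0,.1))])) for d in(-4,0,4)),key=lambda s:s.fun)
print("block centre xy, yaw",best.x[:2],np.degrees(best.x[2]),best.fun)
d=best.x[:2]-ctr[:2];a=np.radians(yaw);print("in board frame",d@[np.cos(a),np.sin(a)],d@[-np.sin(a),np.cos(a)])
E
python3 b.py
```

```text
board [0.5716 0.031  0.008 ] 151.85267710238293 [np.float64(0.24672912894746393), np.float64(0.15682261311642917), np.float64(0.24467312072157216), np.float64(0.15657116121552592)]
area corners [0.644  0.0347 0.008 ] [ 0.6097 -0.0292  0.008 ] stop face ends [0.539  0.1066 0.022 ] [0.49   0.0154 0.022 ]
top [294 148  18  15 146]
scene [278 199  21  37 606]
block centre xy, yaw [ 0.6391 -0.0038] 133.22612478965752 193.66988081507117
in board frame -0.07593985420789276 -0.0012216174509938364
```

Call:
move_arm([
  [[-5,3.4,0],[0,0,0]],
  [[-10,6.8,0],[0,0,0]],
  [[-15,10.2,0],[0,0,0]],
  [[-20,13.6,0],[0,0,0]],
  [[-25,17,0],[0,0,0]],
], jaw=0)

```text
time_s: 1.88
tcp_pos: [0.3963, -0.4, 0.2269]
eef_rot: [-180.0, 0.0, -161.8]
contact_force: [-0.0, -0.3, 0.2]
gripper_width: 0.0434
gripper_force: 0.0
```

Call:
move_arm([
  [[-5,3.4,0],[0,0,0]],
  [[-10,6.8,0],[0,0,0]],
  [[-15,10.2,0],[0,0,0]],
  [[-20,13.6,0],[0,0,0]],
  [[-25,17,0],[0,0,0]],
])

```text
time_s: 2.5
tcp_pos: [0.5807, -0.1602, 0.227]
eef_rot: [-180.0, 0.0, -161.8]
contact_force: [1.1, -0.6, 0.3]
gripper_width: 0.0005
gripper_force: 0.0
```

Call:
move_arm([
  [[-3,2,0],[0,0,0.16]],
  [[-6,4,0],[0,0,0.32]],
  [[-9,6,0],[0,0,0.48]],
  [[-12,8,0],[0,0,0.65]],
  [[-14,9.6,0],[0,0,0.81]],
])

```text
time_s: 3.12
tcp_pos: [0.6834, -0.0257, 0.2263]
eef_rot: [-180.0, -0.0, 151.5]
contact_force: [0.0, 0.1, 0.8]
gripper_width: 0.0005
gripper_force: 0.0
```

```bash
python3 - <<'E'
from h import *
c=viewer.capture("wrist");cv2.imwrite("pics/w0.png",c["image"])
s=r.get_state();print(s["tcp_pos"],s["eef_rot"],s["time_s"],s["gripper_width"],s["joints"])
for l in ["green_block","block_center","block_head","area","stop"]:
    print(l,[(np.round(q["location"]),round(q["score"],2)) for q in pinpoint(l,"wrist")])
E
```

```text
[ 0.68466928 -0.02373664  0.22585888] [1.79987601e+02 3.16469975e-03 1.51106724e+02] 3.175 0.0003940013938716808 [ 1.42687053e+01  2.15080950e+01  2.03008127e+00 -7.29734481e-03
 -7.05111963e+01 -1.33159547e+02]
green_block [(array([185., 173.]), 0.65), (array([132., 312.]), 0.59)]
block_center [(array([179., 164.]), 0.64), (array([139., 316.]), 0.56)]
block_head [(array([142., 315.]), 0.96), (array([187., 154.]), 0.66), (array([  7., 313.]), 0.65)]
area [(array([ 70., 319.]), 0.92)]
stop [(array([  7., 310.]), 0.85), (array([144., 315.]), 0.37)]
```

View pics/w0.png

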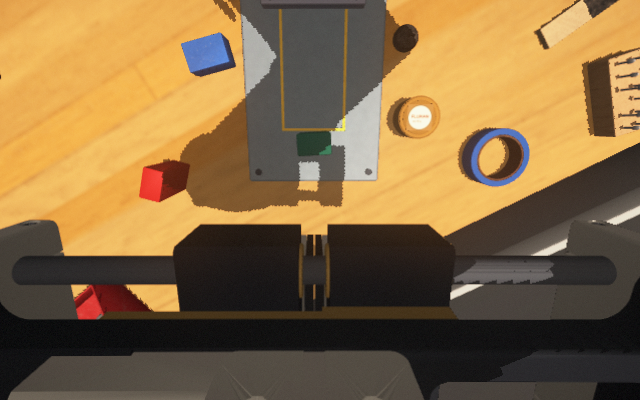

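The wrist view has the board upright in the picture. The block is at about (314,143), next to the area's open edge at row 130 and well aligned with it. I'll enlarge that part.

```bash
python3 - <<'E'
from h import *
a=cv2.imread('pics/w0.png')[80:190,240:390]
a=np.clip((a/255.)**.6*255,0,255).astype(np.uint8)
cv2.imwrite('pics/v3.png',cv2.resize(a,None,fx=5,fy=5,interpolation=cv2.INTER_CUBIC))
E
```

```text
(no output)
```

View pics/v3.png

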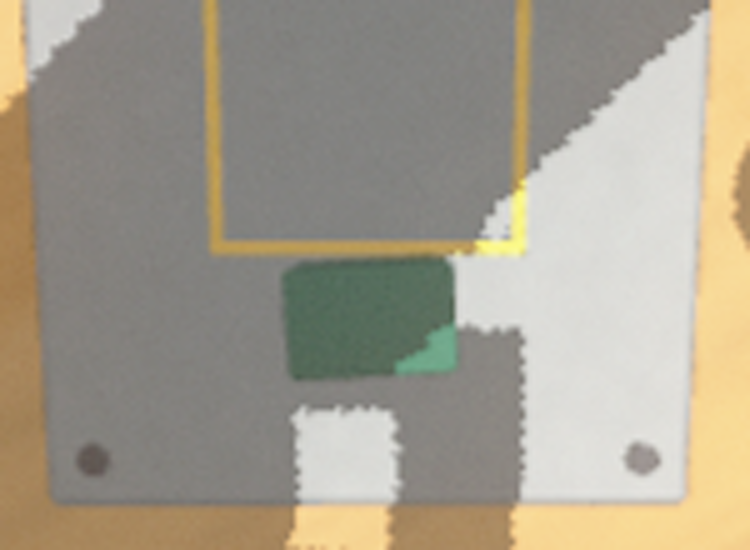

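```bash
python3 - <<'E'
from h import *
np.set_printoptions(precision=4,suppress=True)
c=viewer.capture("wrist")
f=lambda x,y,z: atz(c,80+y/5-.4,240+x/5-.4,z)[:2]
T=np.array(c["camera_from_world"]);print("cam",-T[:3,:3].T@T[:3,3])
ang=lambda d:np.degrees(np.arctan2(d[1],d[0]))
A,B=f(211,247,.008),f(524,247,.008); print("area edge",A,B,np.linalg.norm(A-B),"norm dir",ang(A-B)-90)
bl,br,tr,tl=f(292,381,.078),f(457,372,.078),f(455,256,.078),f(283,267,.078)
print("block top",bl,br,tr,tl,"w",np.linalg.norm(bl-br),np.linalg.norm(tl-tr),"d",np.linalg.norm(bl-tl),"norm",ang(bl-br)-90,ang(tl-tr)-90)
E1,F1=f(53,502,.008),f(687,502,.008);print("board back",ang(E1-F1)-90,np.linalg.norm(E1-F1),(E1+F1)/2)
s=r.get_state();p=s["tcp_pos"][:2];y=np.radians(s["eef_rot"][2]);print(p,s["eef_rot"])
X=np.array([np.cos(y),np.sin(y)]);Y=np.array([np.sin(y),-np.cos(y)])
for n,q in dict(bl=bl,br=br,areaedge=(A+B)/2,boardback=(E1+F1)/2).items(): print(n,"tool cm",(q-p)@X*100,(q-p)@Y*100)
E
```

```text
cam [0.6228 0.0054 0.3851]
area edge [ 0.6078 -0.0302] [0.6431 0.0359] 0.07491879292976185 norm dir -208.11212491942177
block top [ 0.6407 -0.0222] [0.6546 0.0076] [0.6345 0.0176] [ 0.6205 -0.0131] w 0.032891485965031664 0.03367193073418612 d 0.02214955335833805 norm -205.01717580574 -204.55422599663166
board back -208.10755892225623 0.15816993703661783 [ 0.6802 -0.0258]
[ 0.6822 -0.0277] [179.9999   0.004  151.8384]
bl tool cm 3.923586513758475 -1.4701759699666939
br tool cm 4.1040045547654715 1.8140207081203459
areaedge tool cm 6.448192980859011 0.013444389969767566
boardback tool cm 0.27464492621379655 0.07676672760513954
```

Call:
move_arm([
  [[0,0.2,4],[0,0,-0.058]],
  [[0,0.2,8],[0,0,-0.058]],
  [[0,0.2,12],[0,0,-0.058]],
  [[0,0.2,16],[0,0,-0.058]],
  [[0,0.2,16.2],[0,0,-0.058]],
])

```text
time_s: 4.1
tcp_pos: [0.6811, -0.0264, 0.0618]
eef_rot: [-179.8, -0.3, 155.1]
contact_force: [-0.9, 0.7, 1.3]
gripper_width: 0.0003
gripper_force: 0.0
```

Call:
move_arm([
  [[0.5,0,0],[0,0,0]],
  [[1,0,0],[0,0,0]],
  [[1.5,0,0],[0,0,0]],
  [[2,0,0],[0,0,0]],
  [[2.3,0,0],[0,0,0]],
])

```text
time_s: 4.72
tcp_pos: [0.6624, -0.0153, 0.065]
eef_rot: [180.0, 0.0, 155.1]
contact_force: [-0.5, -0.5, -0.4]
gripper_width: 0.0004
gripper_force: 0.0
```

```bash
python3 - <<'E'
from h import *
s=r.get_state();print(s["tcp_pos"],s["eef_rot"],s["contact_force"])
c=viewer.capture("scene");cv2.imwrite("pics/v4.png",cv2.resize(c["image"][130:330,190:430],None,fx=3,fy=3))
E
```

```text
[ 0.66244171 -0.01534353  0.06499365] [1.79982498e+02 2.08739780e-02 1.55138802e+02] [-0.45423808 -0.4826221  -0.41352571]
```

View pics/v4.png

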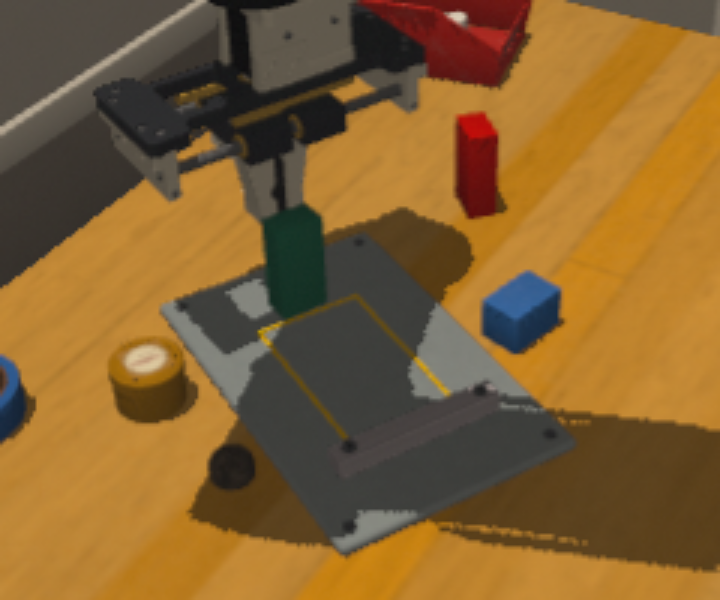

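The fingertips are right behind the top of the block, which is still standing and undisturbed, so I'll push now.

Call:
move_arm([
  [[0.6,0,0],[0,0,0]],
  [[1.2,0,0],[0,0,0]],
  [[1.8,0,0],[0,0,0]],
  [[2.4,0,0],[0,0,0]],
  [[3.0,0,0],[0,0,0]],
])

```text
time_s: 5.4
tcp_pos: [0.6351, -0.0028, 0.0646]
eef_rot: [-180.0, -0.0, 155.1]
contact_force: [-0.4, -0.9, 0.1]
gripper_width: 0.0008
gripper_force: 0.0
```

```bash
python3 - <<'E'
from h import *
s=r.get_state();print(s["tcp_pos"],s["contact_force"])
c=viewer.capture("scene");cv2.imwrite("pics/v5.png",cv2.resize(c["image"][130:330,190:430],None,fx=3,fy=3))
E
```

```text
[ 0.63505377 -0.00279108  0.0645581 ] [-0.43775015 -0.9428755   0.14863447]
```

View pics/v5.png

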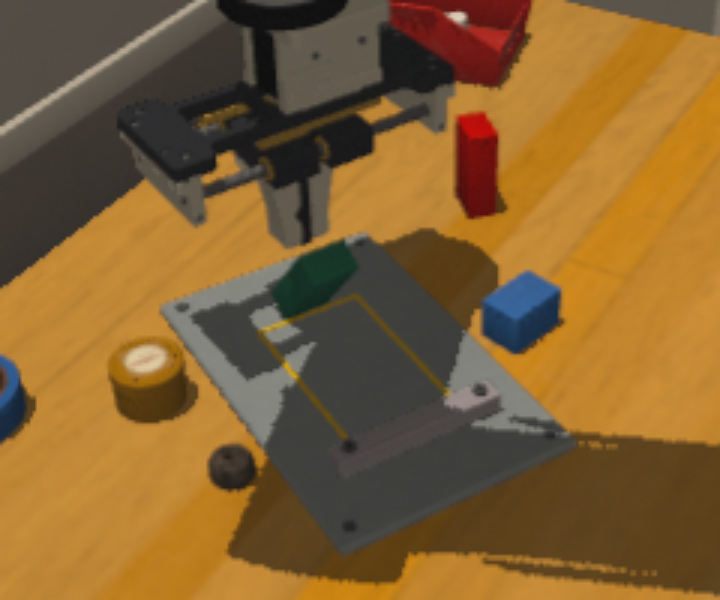

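The block is falling into the area. I'll retreat and look.

Call:
move_arm([
  [[-1,0,-1],[0,0,0]],
  [[-2.5,0,-2],[0,0,0]],
  [[-4,0,-3],[0,0,0]],
  [[-5.3,0,-3],[0,0,0.058]],
  [[-5.3,0,-3],[0,0,0.058]],
])

```text
time_s: 6.08
tcp_pos: [0.6848, -0.026, 0.095]
eef_rot: [180.0, 0.0, 151.8]
contact_force: [-0.3, -1.1, -0.5]
gripper_width: 0.0006
gripper_force: 0.0
```

```bash
python3 - <<'E'
from h import *
c=viewer.capture("wrist");cv2.imwrite("pics/w1.png",c["image"])
s=r.get_state();print(s["tcp_pos"],s["eef_rot"],s["time_s"])
for l in ["green_block","block_center","block_head","block_foot","area","stop"]:
    print(l,[(np.round(q["location"]),round(q["score"],2)) for q in pinpoint(l,"wrist")])
E
```

```text
[ 0.68398206 -0.02569929  0.09463384] [1.79997851e+02 3.01710103e-03 1.51822726e+02] 6.125
green_block [(array([210.,  94.]), 0.81), (array([ 80., 309.]), 0.8)]
block_center [(array([204.,  84.]), 0.77), (array([ 75., 310.]), 0.74), (array([128., 315.]), 0.66)]
block_head [(array([223.,  38.]), 0.85), (array([ 24., 310.]), 0.62)]
block_foot [(array([126., 312.]), 0.79), (array([198., 110.]), 0.63)]
area []
stop []
```

View pics/w1.png

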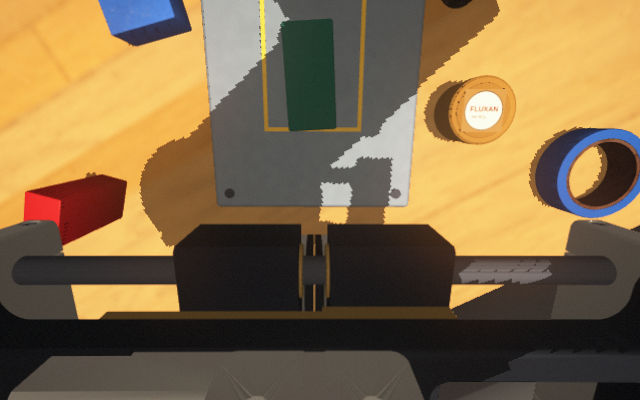

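The block lies flat inside the outline. Its foot edge is at about row 129, columns 289–336, and its head is near row 18. Next I'll work out the push distance.

```bash
python3 - <<'E'
from h import *
c=viewer.capture("wrist");t=viewer.capture("top")
s=r.get_state();p=s["tcp_pos"][:2];y=np.radians(s["eef_rot"][2]);print(s["tcp_pos"])
X=np.array([np.cos(y),np.sin(y)]);Y=np.array([np.sin(y),-np.cos(y)])
g=lambda q:np.round([(q[:2]-p)@X*100,(q[:2]-p)@Y*100],2)
for n,(rw,cl,z) in dict(footL=(131,289,.03),footR=(129,336,.03),headL=(21,282,.03),headR=(18,332,.03),areaL=(130,264,.008),areaR=(130,361,.008)).items(): print(n,g(atz(c,rw,cl,z)))
f=lambda x,y,z: atz(t,100+y/3-.33,190+x/3-.33,z)
print("stop ends(top view)",g(f(186,323,.022)),g(f(316,391,.022)))
print("area edge (top view)",g(f(288,179,.008)),g(f(377,225,.008)))
E
```

```text
[ 0.68338588 -0.02509839  0.09466796]
footL [ 6.45 -1.67]
footR [6.59 1.66]
headL [13.41 -1.98]
headR [13.58  1.27]
areaL [ 6.49 -3.79]
areaR [6.5  3.77]
stop ends(top view) [18.95  4.79] [18.96 -5.56]
area edge (top view) [6.3  3.41] [ 6.3  -3.84]
```

Call:
move_arm([
  [[0,-0.1,2.5],[0,0,0]],
  [[0,-0.1,5],[0,0,0]],
  [[0.5,-0.1,7],[0,0,0]],
  [[2,-0.1,7.6],[0,0,0]],
  [[3.5,-0.1,7.6],[0,0,0]],
])

```text
time_s: 7.15
tcp_pos: [0.6513, -0.0095, 0.0179]
eef_rot: [-179.9, -0.1, 151.8]
contact_force: [0.7, 0.2, 0.7]
gripper_width: 0.0005
gripper_force: 0.0
```

Call:
move_arm([
  [[1,0,0],[0,0,0]],
  [[1.8,0,0],[0,0,0]],
  [[2.5,0,0],[0,0,0]],
  [[3.2,0,0],[0,0,0]],
  [[3.9,0,0],[0,0,0]],
])

```text
time_s: 7.78
tcp_pos: [0.6178, 0.009, 0.0188]
eef_rot: [180.0, 0.0, 151.8]
contact_force: [1.0, -0.8, 1.2]
gripper_width: 0.0007
gripper_force: 0.5
```

Call:
move_arm([
  [[0.6,0,0],[0,0,0]],
  [[1.2,0,0],[0,0,0]],
  [[1.8,0,0],[0,0,0]],
  [[2.3,0,0],[0,0,0]],
  [[2.7,0,0],[0,0,0]],
])

```text
time_s: 8.4
tcp_pos: [0.5938, 0.0217, 0.0185]
eef_rot: [-180.0, -0.0, 151.8]
contact_force: [1.0, -0.1, 0.3]
gripper_width: 0.0002
gripper_force: 0.4
```

```bash
python3 - <<'E'
from h import *
s=r.get_state();print(s["tcp_pos"],s["eef_rot"],s["contact_force"],s["time_s"])
o=np.array([.68338588,-.02509839]);y=np.radians(151.83);print("tool x progress cm",(np.array(s["tcp_pos"][:2])-o)@[np.cos(y),np.sin(y)]*100)
c=viewer.capture("scene");cv2.imwrite("pics/v6.png",cv2.resize(c["image"][180:310,230:410],None,fx=4,fy=4))
E
```

```text
[0.59376137 0.02174286 0.01853727] [-1.79997638e+02 -4.44462727e-03  1.51801831e+02] [ 1.01218539 -0.07389969  0.3110946 ] 8.4
tool x progress cm 10.112180468826198
```

View pics/v6.png

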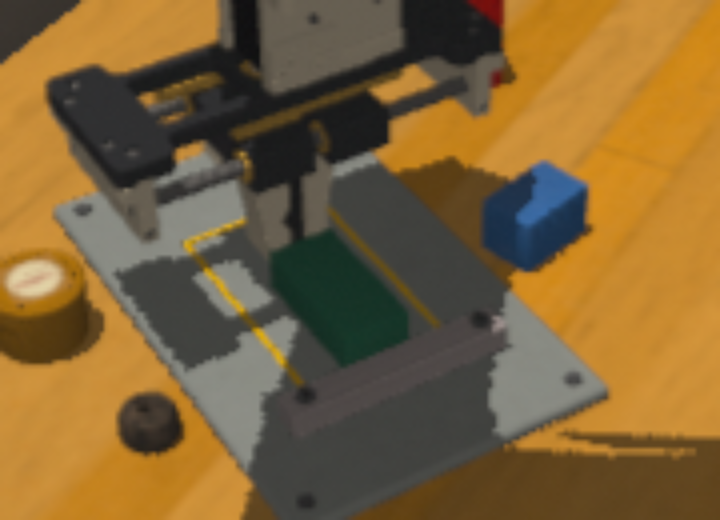

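In this view the block lies straight, about 1 cm short of the stop bar. I'll creep forward until force shows.

Call:
move_arm([
  [[0.2,0,0],[0,0,0]],
  [[0.4,0,0],[0,0,0]],
  [[0.6,0,0],[0,0,0]],
  [[0.75,0,0],[0,0,0]],
  [[0.9,0,0],[0,0,0]],
])

```text
time_s: 9.07
tcp_pos: [0.5871, 0.0257, 0.019]
eef_rot: [180.0, 0.1, 151.8]
contact_force: [6.4, -4.4, -0.1]
gripper_width: 0.0007
gripper_force: 3.8
```

Call:
move_arm([
  [[0.05,0,0],[0,0,0]],
  [[0.1,0,0],[0,0,0]],
  [[0.1,0,0],[0,0,0]],
])

```text
time_s: 9.45
tcp_pos: [0.5872, 0.0259, 0.0194]
eef_rot: [179.9, 0.2, 151.8]
contact_force: [5.6, -5.4, 0.5]
gripper_width: 0.0006
gripper_force: 3.9
```

About 8 N of resistance and the TCP no longer advances, so the block is against the stop. I'll back off and check.

Call:
move_arm([
  [[-0.5,0,0],[0,0,0]],
  [[-1.5,0,0],[0,0,0]],
  [[-3.5,0,-1],[0,0,0]],
  [[-6,0,-5],[0,0,0]],
  [[-8,0,-10],[0,0,0]],
])

```text
time_s: 10.07
tcp_pos: [0.6558, -0.0123, 0.1183]
eef_rot: [-179.9, -0.1, 151.8]
contact_force: [1.3, 0.6, -0.5]
gripper_width: 0.0003
gripper_force: 0.0
```

Call:
move_arm([
  [[0,0,-5],[0,0,0]],
  [[0,0,-8],[0,0,0]],
  [[0,0,-8],[0,0,0]],
])

```text
time_s: 10.45
tcp_pos: [0.6574, -0.0116, 0.2016]
eef_rot: [179.8, 0.2, 151.8]
contact_force: [-0.3, 0.3, -0.2]
gripper_width: 0.0008
gripper_force: 0.0
```

```bash
python3 - <<'E'
from h import *
c=viewer.capture("wrist");s=r.get_state();print(s["tcp_pos"],s["contact_force"])
cv2.imwrite("pics/v7.png",cv2.resize(c["image"][0:160,220:420],None,fx=3.7,fy=3.7,interpolation=2))
E
```

```text
[ 0.65628864 -0.01150672  0.19948309] [ 0.52209446 -0.56210974 -0.03124746]
```

View pics/v7.png

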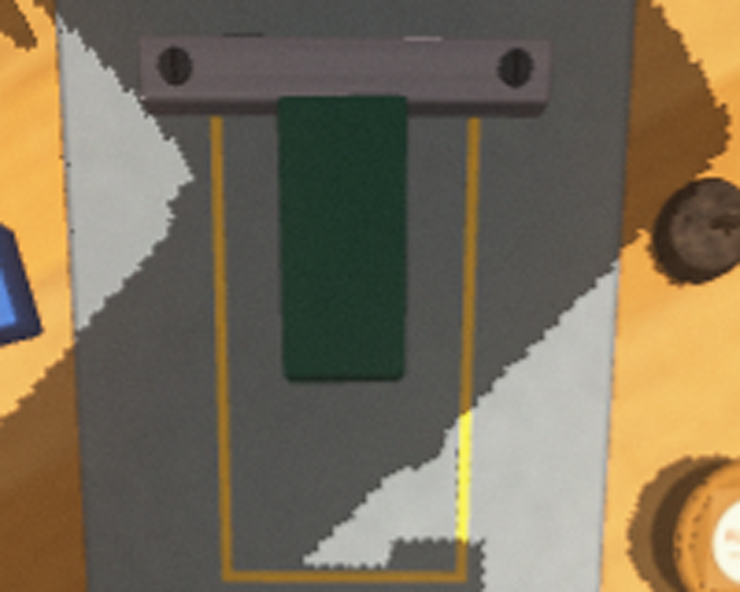

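The block lies flat, square and centred, and its head is tight against the stop bar (crop row ~97, columns 278–406). The fingers are clear of it, so I'm handing in.

```bash
python3 -c "
from plant import r
print(r.close_job())"
```

```text
the job is handed in; nothing more can be done
None
```

The green block was tipped where it stood into the outlined area and pushed along the board; the last picture shows it flat, centred and square against the stop bar. The job is handed in, but no verdict came back.

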